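# Fold and tuck the basket caddy's flap

## Robot

A 6-joint arm with a two-finger parallel gripper is mounted at the origin on the work surface. World frame = base frame: x ahead of the robot, y to its left, z up, the work surface at z = 0. Lengths are in m, angles in degrees, forces in N, time in s.
With the tool pointing down it reaches from about 0.35 to 0.85 m from the base axis. Payload 8.1 kg.
Tool frame: the origin (TCP) lies midway between the tips of the shut fingers; the grasp point (between the pads) lies 19 mm behind it; y points along the fingers, x is the direction in which the jaws open and shut, and the axes are right-handed (so a half turn about y gives the same grasp; the last joint's range is limited). The gripper opens to 85 mm and grips with 20 to 120 N. Pads are 22 mm wide; open, the fingers measure 114 mm over their backs; the gripper's body (76 mm by 85 mm) begins 54 mm behind the grasp point. The pads swing forward as they close: fully open they stand 13 mm farther back than shut.
Start: joints at [-75.31, 7.471, 85.268, -0, 87.261, -4.893], TCP at [0.201, -0.565, 0.231] pointing down, gripper open.
Joint ranges: [-169.43, 169.43], [-51.17, 129.36], [1.28, 143.12], [-76.62, 256.62], [0, 156.53], [-152.29, 152.29]. Speed limits (degrees/s): [136.94, 136.94, 159.86, 180, 180, 180].

## Interface

Orientations are given as a 3x3 rotation matrix whose columns are the frame's x, y, z axes.
In Python, from rig import get_state, read_camera, camera_model, sign_off, look_for, outline_of, spot_point gives the robot as it stands.
- The arm moves only by the shell command python3 -m creep 'ROWS' [FORCE]. ROWS is text: rows parted by semicolons, each of 7 numbers parted by spaces: the shift along the world's x, y, z in mm, then the turn, a rotation vector about the world's x, y, z in rad, then the closure, from 0 (fully open) to 1 (shut). In form: dx dy dz ax ay az gripper; .... A call has 1 to 12 rows; each row is the pose to reach, as a shift and turn from the pose commanded when the call began; what a row does not reach only later rows make up. A row lasts 1/12 s, in which the tool goes at most 41.7 mm and 7.16 degrees, less where a joint would pass 70% of its speed; a pose out of reach is approached as far as the arm can. A call with a gripper value outside its range is refused whole. The fingers move at their own pace and stop on an object; FORCE is the grip in N (left out, the last holds). Time passes only in rows, so rows that repeat a pose let the fingers close. It gives the time, the measured TCP pose, the force and the opening at its end, in the units of the state.
- get_state(): the state, without advancing time (a new reading comes with each control period).
- read_camera(name): name is "scene" or "top" or "wrist"; returns (picture, depth): 420x560x3 uint8, red, green, blue; 420x560 float32, m along the optical axis (not along the pixel's ray), 0 where there is no reading.
- camera_model(name): a dict with "camera_matrix" (3x3 intrinsics, pixels), "view" (4x4, takes a point from world to camera coordinates); the wrist camera has in their place "mount" (4x4, takes a point from camera to tool coordinates, whose origin is the TCP and whose axes are the tool frame's). Camera axes: x right, y down, z forward; pixel columns grow to the right and rows downward; lengths in m; the calibration is good to about 2 mm. A picture is of the moment at which its call begins: read the wrist's pose just before it. camera_model takes no time and is no camera call.
- sign_off(): hands the job in, once; it reports no verdict.
Trained networks look in the newest picture that a camera, given by its name, has taken for a name from the list of things; names that differ only in an ending like _2 or _b are one class to them, and where a whole thing is asked for, a point or a joint stands for the part that bears it (a point fixed in the world has none). Each returns a list of dicts, best first, with "p" (0 to 1); they miss things now and then, are a little off and sometimes report something else, mostly with a low value. They report only what shows in the picture. A call takes as long as a camera call.
- look_for(camera, target): "centre" ([x, y, z] in m, in world coordinates, good to about 4 mm: the middle of the surface that is visible of it).
- outline_of(camera, target): "region" (420x560 bool, what is visible of it).
- spot_point(camera, target): "centre" ([x, y, z] in m, in world coordinates, good to about 4 mm: a listed point, or the origin of a listed thing).
The state is a dict: "time": time; "joint_positions": joint angles; "qvel": joint speeds; "effort": joint torques, N m; "ee_pos": TCP position; "orientation": TCP orientation; "ft_force": force on the tool from outside, world axes, zero at the start; "moment": the same for the moment, N m; "gripper_width": finger opening in m.
Only numpy, scipy, OpenCV 4.12 (cv2) and the standard library are available. Lean on these libraries where they do the work, as an engineer would, in place of code of your own. Each camera call takes 0.05 s, during which the arm holds its last target. There are 200 camera calls.

## Task

Close the caddy of spare filter baskets by touch alone: with the fingertips, fold its standing sprung flap over and press it down flat, then push it along by its ridge until its edge is tucked fully beneath the lip at the end of the caddy, let go, and leave it held shut by the lip. Press gently, never pinch anything, do not lift the caddy or shove it about the counter, and leave the cup, jar, spoon and tamper undisturbed.

Things in the scene. Friction and masses are not known exactly. Their poses are not given: they have to be found in the camera images.
- caddy: loose, heavy (about 1.6 kg) grey box 170 x 120 x 55 mm (x, y, z), walls 4 mm, open on top, two steel filter baskets inside. Origin at the centre of its underside, z up. x = the way the flap folds over and is tucked: hinge at the -x end, lip at the +x end; y = along the hinge.
- hinge (a point): point of the caddy on the hinge axis (along caddy y), mid-width, with the flap drawn fully back (slide = 0); at (-75, 0, 57) mm in the caddy frame. The axis travels with the slide.
- flap (a joint): angle of the flap, rad: 0 lying flat over the caddy, 1.57 standing upright, hard stops at 0 and 1.75. A spring (rest near 1.7) lifts it whenever it is not held down: near flat it takes about 2 N some 75 mm from the hinge to keep it down; near upright it stays where friction leaves it.
- flap_edge (a point): middle of the flap's free edge (mid-thickness). The flap is an aluminium plate 128 mm long from the hinge axis, 104 mm wide, 4 mm thick; its underside passes through the hinge axis, so flat it fills z = 57 to 61 mm in the caddy frame, 2 mm above the box walls.
- slide (a joint): how far the slotted hinge, and the flap with it, has been pushed along caddy +x, m: 0 fully back, 0.018 fully forward (hard stop). It takes about 3 N to slide and stays where it is left. At 0 the flat flap's edge is 6 mm short of the lip's edge; at 0.018 it reaches 12 mm beneath it. Folded while above 0.005 the flap lands on top of the lip.
- ridge (a point): point on the flap's push ridge: a bar 80 mm wide (along y), 6 mm thick and standing 8 mm proud of the flap's outer (upper when flat) face, running parallel to the hinge 92 to 98 mm from it. The point is at mid-width, on the ridge's side nearest the hinge, half-way up the ridge.
- lip (a point): middle of the lower free edge of the retaining lip: a fixed steel strip over the full 120 mm width, x = 59 to 85 mm and z = 65 to 69 mm in the caddy frame, carried on a wall behind it at x = 77 mm. The clearance beneath it above the flat flap is 4 mm; the spring then holds the tucked flap up against it at about 0.03 rad.
- cup: loose grey ceramic cup, 76 mm across, 75 mm high, beside the caddy (y side); origin at the centre of its foot
- jar: loose empty glass jar with a steel screw lid, 72 mm across, 115 mm high, beside the caddy (y side); origin at the centre of its foot
- spoon: loose chrome spoon, 150 mm long, lying beyond the lip end of the caddy; its x axis along its length
- tamper: loose steel tamper, 58 mm across, 88 mm high, standing by the caddy on its -y side, towards the hinge end; origin at the centre of its foot

How it is judged:
By the outcome, as a careful person would: the job done as asked, in the order asked, and still so for the second after the job is handed in, with the robot touching nothing.
It also fails if it takes over 35 s, if anything falls off the work surface, if the arm or the gripper's body presses on something with over 40 N, if the wrist force passes 120 N, or if a joint passes its speed limit or range.

## Working session

There is one attempt and no reset: what is moved stays moved. The work goes in short steps, Python scripts to look and compute and a shell command to move; the robot and the scene stay as the last step left them, time stands still between calls to the robot, and variables do not carry over. Pictures are saved under pics/ and viewed, about 8 in all and at most 12, crops included, and the job is handed in when it is done.

```bash
mkdir -p pics; ls; cat > h.py <<'E'
from rig import *
import numpy as np, cv2
def save(cam,fn):
    p,d=read_camera(cam); cv2.imwrite('pics/'+fn,p[:,:,::-1]); return p,d
E
python3 - <<'E'
from h import *
a,_=save('scene','s0.png'); 
for t in ['caddy','hinge','flap_edge','ridge','lip','cup','jar','spoon','tamper']:
    print(t,'S',[(np.round(r['centre'],3),round(r['p'],2)) for r in spot_point('scene',t)[:2]])
b,_=save('top','t0.png')
for t in ['caddy','hinge','flap_edge','ridge','lip','cup','jar','spoon','tamper']:
    print(t,'T',[(np.round(r['centre'],3),round(r['p'],2)) for r in spot_point('top',t)[:2]])
im=np.hstack([a,b])[:,:,::-1]; cv2.imwrite('pics/both.png',cv2.resize(im,(800,300)))
s=get_state();print(s['time'],s['ee_pos'],s['orientation'],s['ft_force'])
E
```

```text
pics
caddy S [(array([0.554, 0.082, 0.004]), 0.74)]
hinge S [(array([0.487, 0.112, 0.059]), 0.94)]
flap_edge S [(array([0.512, 0.1  , 0.179]), 0.72)]
ridge S [(array([0.497, 0.108, 0.149]), 0.56)]
lip S [(array([0.609, 0.067, 0.064]), 0.84)]
cup S [(array([ 0.516, -0.055,  0.002]), 0.6)]
jar S [(array([0.633, 0.21 , 0.002]), 0.66)]
spoon S [(array([0.686, 0.033, 0.003]), 0.64)]
tamper S [(array([ 0.42 , -0.008,  0.   ]), 0.67)]
caddy T [(array([ 0.55 ,  0.084, -0.008]), 0.96)]
hinge T [(array([0.483, 0.108, 0.053]), 0.9)]
flap_edge T [(array([0.504, 0.104, 0.184]), 0.94), (array([ 0.516, -0.058,  0.005]), 0.24)]
ridge T [(array([0.498, 0.104, 0.147]), 0.98)]
lip T [(array([0.608, 0.066, 0.066]), 0.59)]
cup T [(array([ 0.517, -0.06 ,  0.004]), 0.85)]
jar T [(array([ 0.633,  0.208, -0.002]), 0.77)]
spoon T [(array([ 0.685,  0.036, -0.003]), 0.6)]
tamper T [(array([ 0.416, -0.006,  0.002]), 0.84)]
1.0 [ 0.20113855 -0.5652995   0.23131425] [[ 3.35166793e-01  2.20837275e-05  9.42158808e-01]
 [-9.42158807e-01 -5.40403813e-05  3.35166794e-01]
 [ 5.83163534e-05 -9.99999998e-01  2.69383702e-06]] [-0.20718495  0.25579602  0.30029994]
```

View pics/t0.png

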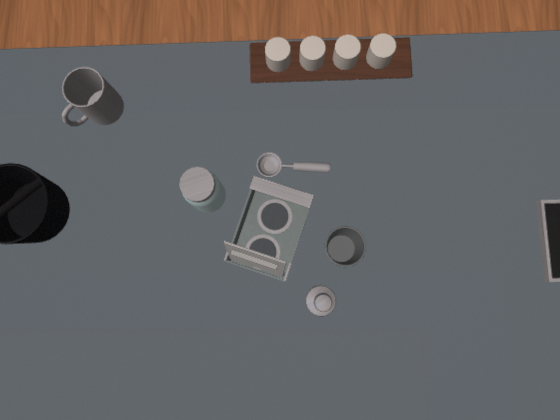

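View pics/s0.png

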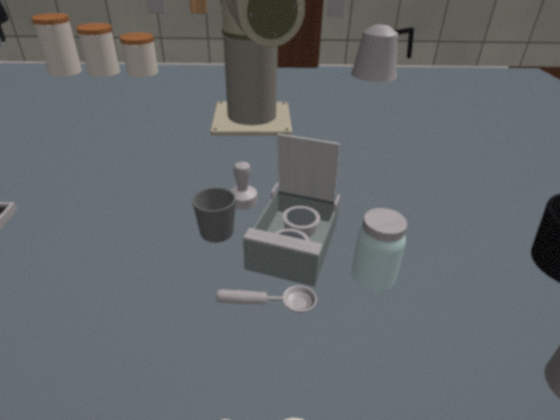

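The pictures show the caddy at about (268,230) in the top view and (295,230) in the scene view. The flap stands at the robot end and the lip faces away. The jar, cup, tamper and spoon sit clear around it. Next I'll measure the yaw, flap plane and slide.

```bash
cat >> h.py <<'E'
def cloud(cam,mask,d):
    m=camera_model(cam); K=np.array(m['camera_matrix']); T=np.linalg.inv(np.array(m['view']))
    mask=cv2.erode(mask.astype(np.uint8),np.ones((3,3)))>0
    v,u=np.nonzero(mask&(d>0)); z=d[v,u]
    P=np.c_[(u-K[0,2])/K[0,0]*z,(v-K[1,2])/K[1,1]*z,z]
    return P@T[:3,:3].T+T[:3,3]
def plane(P):
    for _ in range(6):
        c=np.median(P,0) if _==0 else P.mean(0); n=np.linalg.svd(P-c,full_matrices=False)[2][2]
        r=abs((P-c)@n); P=P[r<max(.003,1.5*np.median(r))] if _<5 else P
    return c,n,P
E
python3 - <<'E'
from h import *
for cam in ['scene','top']:
    p,d=read_camera(cam)
    r=outline_of(cam,'flap')
    if r:
        P=cloud(cam,r[0]['region'],d); c,n,Q=plane(P); n=n*np.sign(n[0])
        print(cam,'flap',r[0]['p'],len(P),len(Q),'c',c.round(4),'n',n.round(3),'yaw',np.degrees(np.arctan2(n[1],n[0])).round(2),'ang',np.degrees(np.arctan2(np.hypot(n[0],n[1]),-n[2])).round(1),'zmax',P[:,2].max().round(4))
        # point of plane at z=.057 nearest to c in dir of n
        h=n[:2]/np.linalg.norm(n[:2]); t=-(.057-c[2])*n[2]/np.hypot(*n[:2])
        print(' at z57:',(c[:2]+t*h).round(4))
    r=outline_of(cam,'caddy')
    if r:
        P=cloud(cam,r[0]['region'],d)
        Q=P[(P[:,2]>.063)&(P[:,2]<.075)]
        if len(Q)>20:
            print(cam,'lip',len(Q),Q.mean(0).round(4),'rect',cv2.minAreaRect((Q[:,:2]*1000).astype(np.float32)))
        W=P[(P[:,2]>.048)&(P[:,2]<.06)]; print('walltop',len(W),cv2.minAreaRect((W[:,:2]*1000).astype(np.float32)) if len(W)>10 else '')
E
```

```text
scene flap 0.71 3218 3211 c [0.4979 0.1068 0.1282] n [ 0.926 -0.337 -0.171] yaw -20.02 ang 80.2 zmax 0.1858
 at z57: [0.4863 0.111 ]
scene lip 1417 [0.5948 0.0729 0.0693] rect ((558.27197265625, 84.8956527709961), (118.15938568115234, 168.68553161621094), 69.89009857177734)
walltop 838 ((557.6116333007812, 85.3525619506836), (118.64961242675781, 171.28787231445312), 69.6319808959961)
top flap 0.88 849 533 c [0.4926 0.1011 0.132 ] n [ 0.928 -0.335 -0.164] yaw -19.82 ang 80.6 zmax 0.1865
 at z57: [0.4809 0.1053]
top lip 819 [0.6089 0.0637 0.069 ] rect ((557.4182739257812, 83.38639831542969), (113.73284149169922, 162.04234313964844), 70.34004211425781)
walltop 158 ((544.9671630859375, 88.016357421875), (116.06166076660156, 141.7940216064453), 69.90415954589844)
```

```bash
python3 -m creep '0 0 120 0 0 0 1;60 100 150 0 0 0.12 1;90 140 150 0 0 0.24 1;120 180 150 0 0 0.36 1;140 215 150 0 0 0.48 1;155 250 150 0 0 0.6 1;165 290 150 0 0 0.72 1;172 330 150 0 0 0.84 1;178 370 150 0 0 0.96 1;180 410 150 0 0 1.08 1;180 450 150 0 0 1.2 1;180 480 150 0 0 1.32 1' 20
```

```text
time: 2.3
ee_pos: [0.3698, -0.169, 0.3787]
orientation: [[0.995, 0.001, -0.097], [0.097, -0.0, 0.995], [0.001, -1.0, -0.0]]
ft_force: [1.8, 0.5, -1.2]
gripper_width: 0.0002
```

Caddy centre is at (0.558, 0.085), yaw −20°. The flap is at 80° and the slide is about 0, so it is safe to fold. Moving behind the flap next.

```bash
python3 -m creep '6 38 -10 0 0 0.12 1;12 76 -20 0 0 0.24 1;18 114 -30 0 0 0.36 1;24 152 -40 0 0 0.48 1;30 190 -50 0 0 0.6 1;36 228 -65 0 0 0.72 1;42 266 -80 0 0 0.84 1;50 304 -100 0 0 0.96 1;50 304 -115 0 0 1.08 1;50 304 -130 0 0 1.12 1;50 304 -130 0 0 1.12 1;50 304 -130 0 0 1.12 1'; python3 -c "
from h import *
s=get_state();print(s['joint_positions'],s['ee_pos'])"
```

```text
time: 3.3
ee_pos: [0.4192, 0.1332, 0.2479]
orientation: [[0.353, -0.002, -0.935], [0.935, -0.0, 0.353], [-0.001, -1.0, 0.001]]
ft_force: [-0.5, -0.3, 0.1]
gripper_width: -0.0002
[ 1.09428333e+01 -1.84140145e+01  1.07788684e+02 -6.25508156e-03
  9.07244546e+01 -5.83588755e+01] [0.41916218 0.13315059 0.24794558]
```

```bash
python3 -m creep '0 0 0 -0.04 -0.113 0 1;0 0 0 -0.08 -0.226 0 1;0 0 0 -0.12 -0.338 0 1;0 0 0 -0.16 -0.45 0 1;0 0 -20 -0.2 -0.56 0 1;0 0 -40 -0.24 -0.66 0 1;10 -3 -60 -0.27 -0.737 0 1;20 -6 -80 -0.27 -0.737 0 1;30 -9 -100 -0.27 -0.737 0 1;32 -10 -119 -0.27 -0.737 0 1;32 -10 -119 -0.27 -0.737 0 1;32 -10 -119 -0.27 -0.737 0 1'; python3 - <<'E'
from h import *
s=get_state();print(s['joint_positions'],s['ee_pos'])
p,d=save('scene','s1.png'); c=cv2.resize(p[60:300,150:450],(800,640))[:600]; cv2.imwrite('pics/s1c.png',c[:,:,::-1])
E
```

```text
time: 4.3
ee_pos: [0.4533, 0.1236, 0.1307]
orientation: [[0.353, 0.662, -0.661], [0.935, -0.246, 0.254], [0.006, -0.708, -0.706]]
ft_force: [1.1, 0.3, 0.9]
gripper_width: 0.0001
[ 35.41014478 -34.58782636 142.97780269 -46.90602841  53.11998805
 -10.71170814] [0.4532541  0.12360803 0.13067567]
```

View pics/s1c.png

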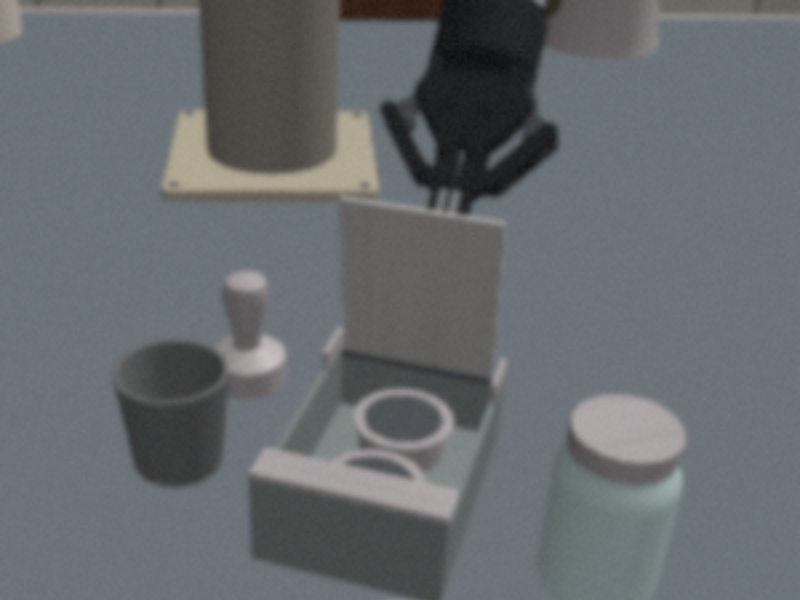

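The fingers (tip near (450,205)) are centred behind the flap, which is still standing. Now I'll work out the fold path.

```bash
cat > path.py <<'E'
import numpy as np
from rig import get_state
e=np.array([.939,-.343,0]); ey=np.array([.343,.939,0]); H=np.array([.487,.1107,.057])
def tcp(phi,th,r=80,s=0,off=4):
    f,t=np.radians([phi,th]); C=r*np.array([np.cos(f),np.sin(f)])+off*np.array([-np.sin(f),np.cos(f)])
    T=C-11*np.array([np.cos(t),np.sin(t)]); return H+((T[0]+s)*e+np.array([0,0,T[1]]))/1e3
def table(L):
    s=get_state(); R=np.array(s['orientation']); p=np.array(s['ee_pos']); f=R[:,1]; th0=np.arctan2(f@e,-f[2])
    print('th0',np.degrees(th0).round(1),'lat',((p-H)@ey*1e3).round(1))
    for a in L:
        d=(tcp(*a)-p)*1e3; w=-(np.radians(a[1])-th0)*ey; print(a,d.round(1),w.round(3))
E
python3 -c "
from path import *
table([(80,45)]+[(ph,ph*.55) for ph in (75,70,65,60,55,50,45,40,35,30,25,20,15,10,5,2,0)])"
```

```text
th0 45.0 lat 1.0
(80, 45) [ 35.5 -14.1  -2.8] [-0. -0. -0.]
(75, 41.25) [ 41.5 -16.3  -3.4] [0.022 0.061 0.   ]
(70, 38.5) [ 47.5 -18.5  -4.8] [0.039 0.106 0.   ]
(65, 35.75) [ 53.4 -20.6  -6.7] [0.055 0.151 0.   ]
(60, 33.0) [ 59.1 -22.7  -9.2] [0.072 0.196 0.   ]
(55, 30.250000000000004) [ 64.5 -24.7 -12.2] [0.088 0.241 0.   ]
(50, 27.500000000000004) [ 69.7 -26.6 -15.7] [0.105 0.286 0.   ]
(45, 24.750000000000004) [ 74.5 -28.3 -19.7] [0.121 0.331 0.   ]
(40, 22.0) [ 79.  -30.  -24.1] [0.138 0.377 0.   ]
(35, 19.25) [ 83.1 -31.5 -29. ] [0.154 0.422 0.   ]
(30, 16.5) [ 86.7 -32.8 -34.2] [0.17  0.467 0.   ]
(25, 13.750000000000002) [ 89.9 -34.  -39.7] [0.187 0.512 0.   ]
(20, 11.0) [ 92.6 -34.9 -45.5] [0.203 0.557 0.   ]
(15, 8.25) [ 94.8 -35.7 -51.5] [0.22  0.602 0.   ]
(10, 5.5) [ 96.5 -36.4 -57.7] [0.236 0.647 0.   ]
(5, 2.75) [ 97.6 -36.8 -64.1] [0.253 0.692 0.   ]
(2, 1.1) [ 98.1 -36.9 -67.9] [0.263 0.719 0.   ]
(0, 0.0) [ 98.2 -37.  -70.5] [0.269 0.737 0.   ]
```

```bash
python3 -m creep '12 -5 -1 0 0 0 1;24 -9 -2 0 0 0 1;32 -12 -3 0 0 0 1;36 -14 -3 0 0 0 1;39 -15 -3 0.01 0.03 0 1;42 -16 -3 0.022 0.061 0 1;45 -17 -4 0.03 0.083 0 1;48 -18 -5 0.039 0.106 0 1;51 -20 -6 0.047 0.13 0 1;53 -21 -7 0.055 0.151 0 1;56 -22 -8 0.063 0.173 0 1;59 -23 -9 0.072 0.196 0 1'; python3 - <<'E'
from h import *
from path import *
p,d=read_camera('scene')
r=outline_of('scene','flap')
P=cloud('scene',r[0]['region'],d); c,n,Q=plane(P); n=n*np.sign(n[0])
print('ang',np.degrees(np.arctan2(np.hypot(n[0],n[1]),-n[2])).round(1)); h=n[:2]/np.linalg.norm(n[:2]); t=-(.057-c[2])*n[2]/np.hypot(*n[:2])
q=c[:2]+t*h; print('slide',((q-H[:2])@e[:2]*1e3).round(1))
c=cv2.resize(p[60:300,150:450],(800,640))[:600]; cv2.imwrite('pics/s2c.png',c[:,:,::-1])
table([(ph,ph*.55) for ph in (60,55,50,45,40,35,30,25,20,15,10,7,5,2,0)])
E
```

```text
time: 5.35
ee_pos: [0.5121, 0.1014, 0.1217]
orientation: [[0.352, 0.51, -0.785], [0.936, -0.188, 0.298], [0.005, -0.839, -0.544]]
ft_force: [-2.0, -0.4, -0.1]
gripper_width: 0.0002
ang 60.9
slide -1.6
th0 33.0 lat -0.1
(60, 33.0) [-0.3  0.2 -0. ] [0. 0. 0.]
(55, 30.250000000000004) [ 5.2 -1.8 -3. ] [0.016 0.045 0.   ]
(50, 27.500000000000004) [10.4 -3.7 -6.5] [0.033 0.09  0.   ]
(45, 24.750000000000004) [ 15.2  -5.5 -10.5] [0.049 0.135 0.   ]
(40, 22.0) [ 19.7  -7.1 -15. ] [0.066 0.18  0.   ]
(35, 19.25) [ 23.7  -8.6 -19.8] [0.082 0.225 0.   ]
(30, 16.5) [ 27.4  -9.9 -25. ] [0.099 0.27  0.   ]
(25, 13.750000000000002) [ 30.6 -11.1 -30.5] [0.115 0.316 0.   ]
(20, 11.0) [ 33.3 -12.1 -36.3] [0.132 0.361 0.   ]
(15, 8.25) [ 35.5 -12.9 -42.3] [0.148 0.406 0.   ]
(10, 5.5) [ 37.1 -13.5 -48.5] [0.165 0.451 0.   ]
(7, 3.8500000000000005) [ 37.9 -13.8 -52.3] [0.175 0.478 0.   ]
(5, 2.75) [ 38.3 -13.9 -54.9] [0.181 0.496 0.   ]
(2, 1.1) [ 38.7 -14.1 -58.7] [0.191 0.523 0.   ]
(0, 0.0) [ 38.9 -14.1 -61.3] [0.198 0.541 0.   ]
```

The model holds: measured flap angle is 60.9° against 60° predicted, and the force is 2 N. Continuing down to about 20°.

```bash
python3 -m creep '3 -1 -2 0.01 0.03 0 1;6 -2 -4 0.02 0.055 0 1;10 -4 -7 0.033 0.09 0 1;13 -5 -9 0.043 0.118 0 1;16 -6 -12 0.053 0.145 0 1;20 -7 -15 0.066 0.18 0 1;23 -8 -19 0.08 0.218 0 1;26 -9 -23 0.093 0.255 0 1;28 -10 -27 0.105 0.288 0 1;31 -11 -31 0.115 0.316 0 1;32 -12 -34 0.126 0.345 0 1;33 -12 -36 0.132 0.361 0 1'; python3 - <<'E'
from h import *
from path import *
p,d=read_camera('scene')
r=outline_of('scene','flap'); print(len(r))
P=cloud('scene',r[0]['region'],d); c,n,Q=plane(P); n=n*np.sign(n[0])
print(len(P),len(Q),'ang',np.degrees(np.arctan2(np.hypot(n[0],n[1]),-n[2])).round(1),n)
c=cv2.resize(p[60:300,150:450],(800,640))[:600]; cv2.imwrite('pics/s3c.png',c[:,:,::-1])
table([(ph,ph*.55) for ph in (20,15,10,7,5,2,0)])
E
```

```text
time: 6.45
ee_pos: [0.5451, 0.0892, 0.0852]
orientation: [[0.353, 0.177, -0.919], [0.936, -0.067, 0.346], [-0.0, -0.982, -0.189]]
ft_force: [-0.6, -0.2, 1.1]
gripper_width: 0.0003
1
1012 784 ang 20.2 [ 0.32403401 -0.11850963 -0.93859332]
th0 11.0 lat -0.3
(20, 11.0) [ 1.  -0.1  1. ] [-0.    -0.001 -0.   ]
(15, 8.25) [ 3.2 -0.9 -5. ] [0.016 0.044 0.   ]
(10, 5.5) [  4.9  -1.5 -11.2] [0.033 0.089 0.   ]
(7, 3.8500000000000005) [  5.6  -1.7 -15. ] [0.043 0.116 0.   ]
(5, 2.75) [  6.   -1.9 -17.6] [0.049 0.134 0.   ]
(2, 1.1) [  6.5  -2.  -21.4] [0.059 0.161 0.   ]
(0, 0.0) [  6.6  -2.1 -24. ] [0.066 0.179 0.   ]
```

View pics/s3c.png

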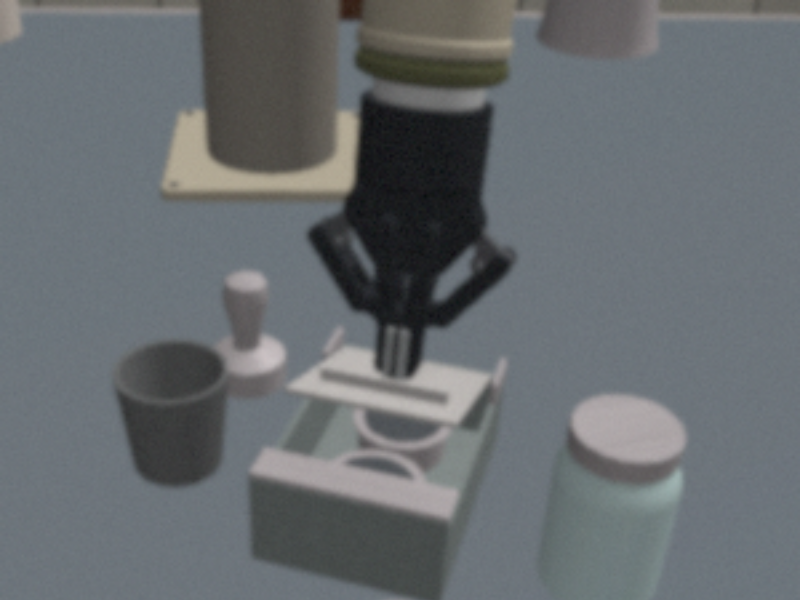

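The fingertips at (400,375) are on the flap just behind the ridge at (385,385), and the flap is at 20°. Continuing nearly flat.

```bash
python3 -m creep '2 0 -2 0.008 0.022 0 1;3 -1 -5 0.016 0.044 0 1;4 -1 -8 0.025 0.066 0 1;5 -1 -11 0.033 0.089 0 1;5 -2 -14 0.04 0.108 0 1;6 -2 -16 0.046 0.124 0 1;6 -2 -18 0.05 0.138 0 1;6 -2 -20 0.055 0.15 0 1;6 -2 -21 0.058 0.158 0 1;6 -2 -21 0.058 0.158 0 1'; python3 -c "
from path import *
table([(2,1),(0,0)])"
```

```text
time: 7.38
ee_pos: [0.5512, 0.0871, 0.0637]
orientation: [[0.352, 0.021, -0.936], [0.936, -0.009, 0.352], [-0.001, -1.0, -0.022]]
ft_force: [1.0, -0.7, 1.1]
gripper_width: 0.0003
th0 1.3 lat -0.1
(2, 1) [ 0.4  0.  -0.1] [0.002 0.005 0.   ]
(0, 0) [ 0.6 -0.1 -2.7] [0.008 0.021 0.   ]
```

```bash
python3 -m creep '0 0 -1 0 0 0 1;0 0 -1.5 0 0 0 1;0 0 -1.5 0 0 0 1'; python3 -m creep '0 0 -0.5 0 0 0 1;0 0 -0.5 0 0 0 1;0 0 -0.5 0 0 0 1'; python3 -m creep '0 0 -0.5 0 0 0 1;0 0 -0.5 0 0 0 1;0 0 -0.5 0 0 0 1'
```

```text
time: 7.63
ee_pos: [0.551, 0.0873, 0.0624]
orientation: [[0.352, 0.021, -0.936], [0.936, -0.009, 0.352], [-0.001, -1.0, -0.023]]
ft_force: [0.9, -1.2, 1.5]
gripper_width: 0.0002
time: 7.88
ee_pos: [0.551, 0.0874, 0.0619]
orientation: [[0.352, 0.021, -0.936], [0.936, -0.009, 0.352], [-0.001, -1.0, -0.023]]
ft_force: [1.6, -0.5, 2.3]
gripper_width: -0.0001
time: 8.13
ee_pos: [0.551, 0.0873, 0.0614]
orientation: [[0.352, 0.021, -0.936], [0.936, -0.009, 0.352], [-0.001, -1.0, -0.023]]
ft_force: [1.9, -0.5, 2.9]
gripper_width: 0.0003
```

```bash
python3 -m creep '0 0 -0.6 0 0 0 1;0 0 -0.6 0 0 0 1;0 0 -0.6 0 0 0 1'; python3 -m creep '0 0 -0.5 0 0 0 1;0 0 -0.5 0 0 0 1;0 0 -0.5 0 0 0 1'; python3 - <<'E'
from h import *
p,d=save('scene','s4.png'); c=cv2.resize(p[130:300,210:430],(776,600)); cv2.imwrite('pics/s4c.png',c[:,:,::-1])
print(get_state()['ft_force'])
E
```

```text
time: 8.38
ee_pos: [0.551, 0.0873, 0.0608]
orientation: [[0.352, 0.021, -0.936], [0.936, -0.009, 0.352], [-0.001, -1.0, -0.023]]
ft_force: [1.5, -0.2, 3.1]
gripper_width: -0.0003
time: 8.63
ee_pos: [0.551, 0.0873, 0.0604]
orientation: [[0.352, 0.021, -0.936], [0.936, -0.009, 0.352], [-0.001, -1.0, -0.023]]
ft_force: [1.3, -0.8, 4.1]
gripper_width: -0.0001
[ 0.54856326 -1.97370667  4.53130268]
```

View pics/s4c.png

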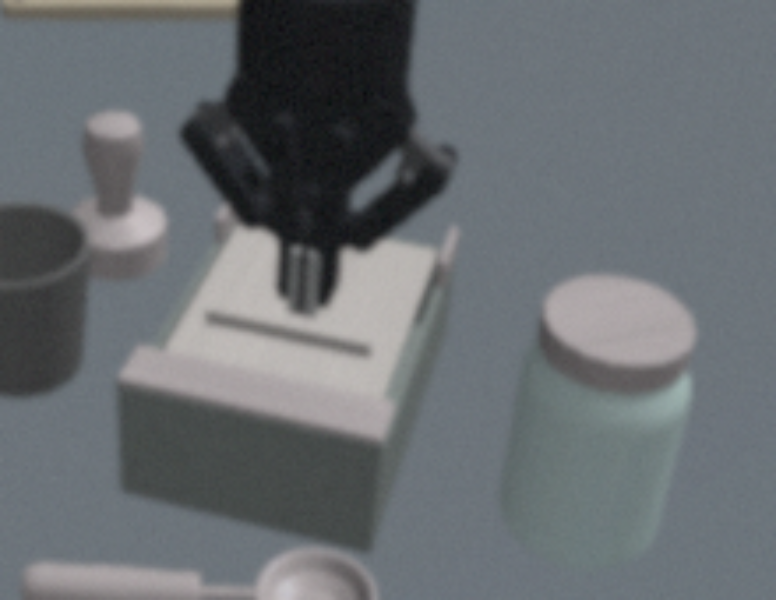

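The flap looks flat, with the fingertips at (303,305) behind the ridge (from (205,318) to (370,350)) and the edge in front of the lip. I'll check flatness and the edge-to-lip height with depth.

```bash
cat >> h.py <<'E'
def check(cam='scene'):
    from path import H,e,ey
    p,d=read_camera(cam); P=cloud(cam,np.ones(d.shape),d)
    X=(P-np.array([*H[:2],0]))@np.c_[e,ey,[0,0,1]]*1e3
    X=X[(abs(X[:,1])<46)&(X[:,2]>45)&(X[:,2]<85)]
    for a in list(range(10,165,5)):
        q=X[(X[:,0]>=a)&(X[:,0]<a+5)&(abs(X[:,1])>22)&((abs(X[:,1])>42)|(a<80)|(a>115))]
        if len(q)>3: print(a,len(q),np.median(q[:,2]).round(1),end=' | ')
    q=X[(X[:,2]>64.5)&(X[:,2]<75)&(abs(X[:,1])<34)&(X[:,0]>82)&(X[:,0]<126)]; print('ridge x',np.median(q[:,0]).round(1) if len(q) else None)
    return p
E
python3 -c "
from h import *
check('scene');check('top')
print(get_state()['ft_force'])"
```

```text
10 23 62.2 | 15 32 62.4 | 20 40 62.7 | 25 46 62.3 | 30 39 62.3 | 35 40 62.4 | 40 45 62.4 | 45 45 62.2 | 50 45 62.6 | 55 54 62.4 | 60 47 62.3 | 65 50 62.2 | 70 50 62.2 | 75 50 62.1 | 80 9 62.1 | 85 7 61.7 | 90 8 62.3 | 95 8 62.1 | 100 11 62.4 | 105 9 62.2 | 110 11 62.2 | 115 11 61.5 | 120 25 62.0 | 130 31 70.1 | 135 62 70.4 | 140 69 70.3 | 145 62 70.4 | 150 74 70.2 | 155 407 59.1 | ridge x 96.7
10 71 60.8 | 15 71 60.7 | 20 62 60.8 | 25 42 60.6 | 30 38 60.9 | 35 33 61.0 | 40 37 60.5 | 45 31 60.5 | 50 30 60.5 | 55 13 61.1 | ridge x None
[0.44526325 0.23062352 3.86192515]
```

Flap is flat to within 0.2 mm along its length and 8 mm below the lip's top, as designed. Pushing along.

```bash
python3 -m creep '2 -0.7 0 0 0 0 1;4 -1.5 0 0 0 0 1;6 -2.2 0 0 0 0 1;8 -2.9 0 0 0 0 1;10 -3.7 0 0 0 0 1;11 -4 0 0 0 0 1;12 -4.4 0 0 0 0 1;12 -4.4 0 0 0 0 1'; python3 -m creep '1 -0.4 0 0 0 0 1;2 -0.7 0 0 0 0 1;3 -1.1 0 0 0 0 1;4 -1.5 0 0 0 0 1;5 -1.8 0 0 0 0 1;5 -1.8 0 0 0 0 1'; python3 -c "
from h import *
check()"
```

```text
time: 9.45
ee_pos: [0.5623, 0.0832, 0.0601]
orientation: [[0.352, 0.019, -0.936], [0.936, -0.009, 0.352], [-0.001, -1.0, -0.021]]
ft_force: [-2.9, 0.6, 6.7]
gripper_width: -0.0002
time: 9.95
ee_pos: [0.567, 0.0815, 0.06]
orientation: [[0.352, 0.019, -0.936], [0.936, -0.009, 0.352], [-0.001, -1.0, -0.021]]
ft_force: [-2.7, 1.0, 6.5]
gripper_width: -0.0001
15 12 62.1 | 20 24 62.5 | 25 23 62.6 | 30 26 62.5 | 35 36 62.3 | 40 40 62.3 | 45 46 62.5 | 50 44 62.3 | 55 47 62.0 | 60 51 62.0 | 65 52 62.0 | 70 56 62.0 | 75 41 61.9 | 80 8 62.0 | 85 13 62.5 | 90 7 61.6 | 95 8 62.3 | 100 6 62.1 | 105 10 62.3 | 110 13 62.0 | 115 9 61.8 | 120 24 61.9 | 130 31 70.3 | 135 64 70.2 | 140 65 70.4 | 145 64 70.3 | 150 70 70.3 | 155 416 59.5 | ridge x 112.0
```

```bash
python3 -m creep '1 -0.4 0.5 0 0 0 1;2 -0.7 0.8 0 0 0 1;3 -1.1 0.8 0 0 0 1;4 -1.5 0.8 0 0 0 1;5 -1.8 0.8 0 0 0 1;6 -2.2 0.8 0 0 0 1;7 -2.6 0.8 0 0 0 1;8 -2.9 0.8 0 0 0 1;8 -2.9 0.8 0 0 0 1'; python3 -m creep '1 -0.4 0 0 0 0 1;2 -0.7 0 0 0 0 1;2 -0.7 0 0 0 0 1'; python3 - <<'E'
from h import *
p=check(); c=cv2.resize(p[130:300,210:430],(776,600)); cv2.imwrite('pics/s5c.png',c[:,:,::-1])
E
```

```text
time: 10.75
ee_pos: [0.5761, 0.078, 0.0609]
orientation: [[0.352, 0.021, -0.936], [0.936, -0.009, 0.352], [-0.001, -1.0, -0.023]]
ft_force: [-0.3, 0.8, 2.2]
gripper_width: 0.0002
time: 11.0
ee_pos: [0.5781, 0.0774, 0.061]
orientation: [[0.352, 0.021, -0.936], [0.936, -0.009, 0.352], [-0.001, -1.0, -0.023]]
ft_force: [-0.9, 0.3, 1.1]
gripper_width: -0.0002
15 11 62.4 | 20 20 62.5 | 25 20 62.5 | 30 20 62.8 | 35 25 62.4 | 40 25 62.5 | 45 33 62.7 | 50 41 62.6 | 55 46 62.5 | 60 44 62.4 | 65 48 62.6 | 70 55 62.6 | 75 54 62.3 | 80 5 62.7 | 85 9 62.3 | 90 9 62.3 | 95 8 62.2 | 100 9 62.9 | 105 8 62.6 | 110 8 62.6 | 115 8 62.0 | 120 41 62.7 | 130 28 70.2 | 135 67 70.4 | 140 62 70.3 | 145 67 70.5 | 150 69 70.1 | 155 415 59.2 | ridge x 112.7
```

View pics/s5c.png

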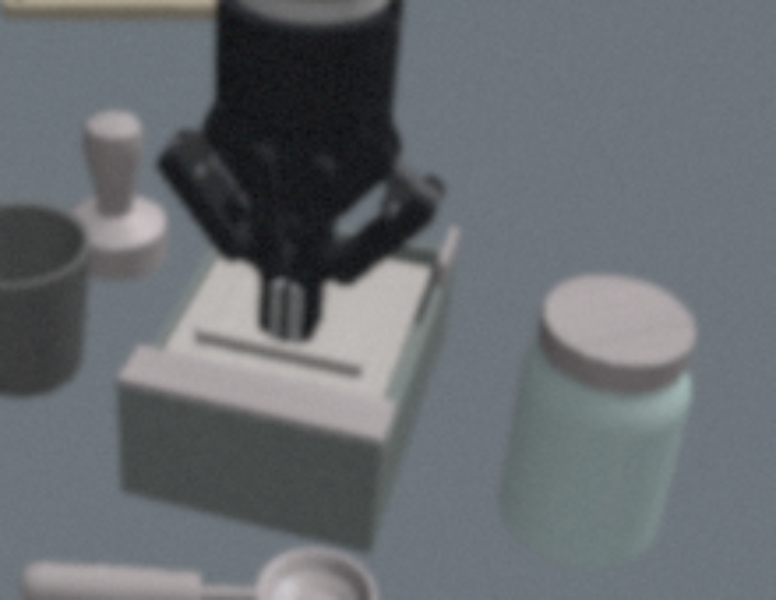

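```bash
cat >> h.py <<'E'
def ridge(p,cam='scene',z=.065):
    from path import H,e,ey
    m=camera_model(cam);K=np.array(m['camera_matrix']);T=np.linalg.inv(np.array(m['view']))
    g=p.astype(float).mean(2); out=[]
    for y in (-36,-32,-28,28,32,36):
        # sample profile along x'
        xs=np.arange(75,128,.5); W=np.array([[*(H[:2]+(x*e[:2]+y*ey[:2])/1e3),z,1] for x in xs])@np.array(m['view']).T
        uv=W[:,:3]@K.T; uv=(uv[:,:2]/uv[:,2:]).astype(np.float32)
        v=cv2.remap(g.astype(np.float32),uv[None,:,0],uv[None,:,1],cv2.INTER_LINEAR)[0]
        k=np.argmin(v[:90]); out.append((xs[k],round(float(v[k]))))
    return out
E
python3 - <<'E'
from h import *
for f in ('s4','s5'):
    if f=='s4': p=cv2.imread('pics/s4.png')[:,:,::-1]; 
    else: p=save('scene','s5.png')[0]
    print(f,ridge(p))
E
python3 -m creep '0.5 -0.2 -0.5 0 0 0 1;1 -0.4 -0.8 0 0 0 1;1.5 -0.5 -0.8 0 0 0 1;2 -0.7 -0.8 0 0 0 1;2 -0.7 -0.8 0 0 0 1'
python3 - <<'E'
from h import *
print(get_state()['ft_force']); print(ridge(save('scene','s6.png')[0]))
E
```

```text
s4 [(np.float64(97.0), 112), (np.float64(96.5), 114), (np.float64(97.0), 112), (np.float64(97.0), 112), (np.float64(95.5), 113), (np.float64(96.5), 116)]
s5 [(np.float64(113.0), 115), (np.float64(113.0), 113), (np.float64(113.0), 116), (np.float64(113.0), 113), (np.float64(112.0), 114), (np.float64(113.0), 120)]
time: 11.52
ee_pos: [0.5786, 0.0773, 0.0598]
orientation: [[0.352, 0.018, -0.936], [0.936, -0.009, 0.352], [-0.002, -1.0, -0.02]]
ft_force: [-8.1, 2.9, 6.8]
gripper_width: 0.0001
[-8.07199954  2.87627027  6.80584352]
[(np.float64(114.5), 114), (np.float64(113.0), 113), (np.float64(114.0), 116), (np.float64(113.0), 112), (np.float64(114.5), 113), (np.float64(113.0), 116)]
```

The ridge has moved about 17 mm and the horizontal force jumped to 8.6 N with only 0.5 mm of travel, which reads as the forward hard stop. Unloading and letting go.

```bash
python3 -m creep '-1 0.4 0.8 0 0 0 1;-2 0.7 1.5 0 0 0 1;-2 0.7 3 0 0 0 1;-2 0.7 5 0 0 0 1;-2 0.7 8 0 0 0 1;-2 0.7 14 0 0 0 1;-3 1 25 0 0 0 1;-5 2 50 0 0 0 1;-10 4 85 0 0 0 1;-30 10 120 0 0 0 1;-60 20 150 0 0 0 1;-60 20 150 0 0 0 1'; python3 - <<'E'
from h import *
p=check(); print(ridge(p)); cv2.imwrite('pics/s7.png',p[:,:,::-1]); c=cv2.resize(p[130:300,210:430],(776,600)); cv2.imwrite('pics/s7c.png',c[:,:,::-1])
for t in ['caddy','lip','cup','jar','spoon','tamper']:
    print(t,[(np.round(r['centre'],3),round(r['p'],2)) for r in spot_point('scene',t)[:1]])
r=outline_of('scene','caddy')
d=read_camera('scene')[1]; P=cloud('scene',r[0]['region'],d); Q=P[(P[:,2]>.066)&(P[:,2]<.075)&(P[:,0]>.58)]; print(Q.mean(0),cv2.minAreaRect((Q[:,:2]*1000).astype(np.float32)))
E
```

```text
time: 12.57
ee_pos: [0.5206, 0.0984, 0.2192]
orientation: [[0.351, 0.031, -0.936], [0.936, -0.007, 0.351], [0.004, -0.999, -0.032]]
ft_force: [0.7, -0.3, 0.9]
gripper_width: 0.0004
15 25 62.3 | 20 41 62.8 | 25 42 63.1 | 30 41 63.0 | 35 40 63.2 | 40 45 63.7 | 45 44 63.6 | 50 45 63.8 | 55 46 63.8 | 60 44 64.0 | 65 46 64.3 | 70 50 64.2 | 75 49 64.6 | 80 6 65.1 | 85 10 65.0 | 90 10 65.1 | 95 6 65.3 | 100 9 65.4 | 105 9 65.7 | 110 8 65.4 | 115 11 66.0 | 120 53 66.0 | 125 30 66.3 | 130 28 69.7 | 135 64 70.3 | 140 68 70.2 | 145 70 70.3 | 150 64 70.2 | 155 414 59.7 | ridge x 113.2
[(np.float64(108.5), 109), (np.float64(107.5), 110), (np.float64(108.5), 108), (np.float64(108.0), 107), (np.float64(109.0), 108), (np.float64(108.0), 112)]
caddy [(array([0.554, 0.086, 0.004]), 0.88)]
lip [(array([0.609, 0.065, 0.063]), 0.59)]
cup [(array([ 0.515, -0.056,  0.001]), 0.83)]
jar [(array([0.631, 0.21 , 0.001]), 0.88)]
spoon [(array([0.686, 0.034, 0.003]), 0.92)]
tamper [(array([ 0.418, -0.009,  0.002]), 0.75)]
[0.61715642 0.06633731 0.06974037] ((603.065185546875, 68.6454086303711), (117.71142578125, 72.74486541748047), 70.19524383544922)
```

View pics/s7c.png

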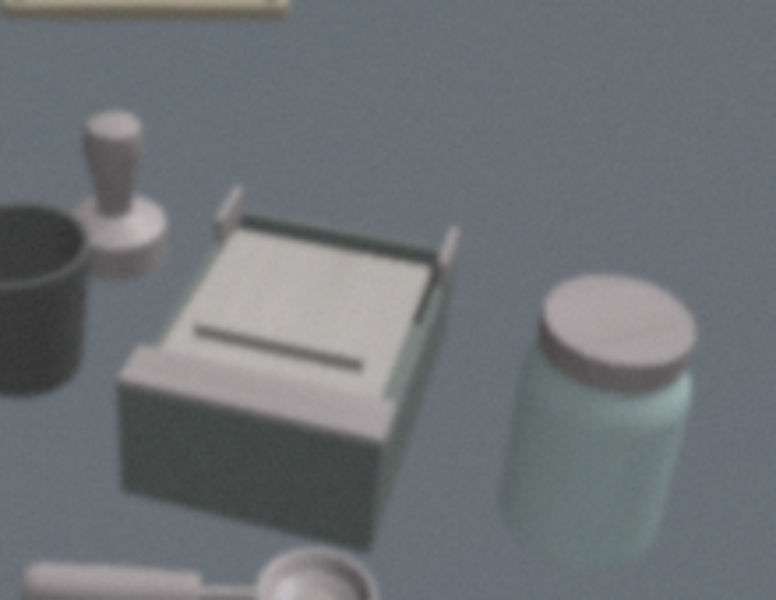

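The flap is held under the lip at about 0.034 rad, with its edge hidden beneath the lip. I'll correct the ridge reading for the flap's lifted height and confirm the slide and the caddy pose.

```bash
python3 - <<'E'
from h import *
p=cv2.imread('pics/s7.png')[:,:,::-1]; print(ridge(p,z=.0683))
from path import H,e,ey
b=cv2.imread('pics/s0.png').astype(int); a=cv2.imread('pics/s7.png').astype(int)
# image shift of the caddy front face/lip and others between start and now
for n,(x0,y0,x1,y1) in dict(lipfront=(238,225,330,280),cup=(190,185,240,245),jar=(350,205,410,290),spoon=(210,280,320,315),tamper=(228,158,262,206)).items():
    s,r=cv2.phaseCorrelate(b[y0:y1,x0:x1].mean(2),a[y0:y1,x0:x1].mean(2)); print(n,np.round(s,2),round(r,2))
for cam in ['scene','top']:
    p,d=read_camera(cam); print(cam,[(t,np.round(r['centre'],3)) for t in ('ridge','flap_edge','hinge','caddy') for r in spot_point(cam,t)[:1]])
P=cloud('scene',np.ones(d.shape),read_camera('scene')[1]); X=(P-np.array([*H[:2],0]))@np.c_[e,ey,[0,0,1]]*1e3
q=X[(abs(X[:,1])<40)&(X[:,2]>59.5)&(X[:,2]<64)&(X[:,0]>0)&(X[:,0]<40)]; print('rear edge x',np.percentile(q[:,0],[0,1,3]))
E
```

```text
[(np.float64(113.0), 109), (np.float64(112.0), 108), (np.float64(113.0), 110), (np.float64(112.0), 106), (np.float64(112.5), 108), (np.float64(112.0), 109)]
lipfront [-0.17  0.25] 0.62
cup [0.03 0.12] 1.1
jar [-0.02  0.1 ] 1.15
spoon [ 0.02 -0.02] 1.05
tamper [-0.01 -0.06] 1.07
scene [('ridge', array([0.59 , 0.074, 0.067])), ('flap_edge', array([0.627, 0.058, 0.062])), ('hinge', array([0.485, 0.11 , 0.058])), ('caddy', array([0.555, 0.089, 0.002]))]
top [('ridge', array([0.589, 0.069, 0.068])), ('flap_edge', array([0.486, 0.108, 0.055])), ('hinge', array([0.484, 0.108, 0.053]))]
rear edge x [13.54651412 15.00808145 16.26917664]
```

The objects are undisturbed: all shifts are under 0.3 px. My slide estimates range from about 15.5 to 17.5 mm, so I'll feel the ridge again, tip just above the flap and no pressing down, to check it is still at its stop.

```bash
python3 -m creep '20 -7 -35 0 0 0 1;40 -14 -70 0 0 0 1;49 -18 -100 0 0 0 1;49 -18 -120 0 0 0 1;49 -18 -135 0 0 0 1;49 -18 -145 0 0 0 1;49 -18 -150 0 0 0 1;49 -18 -152 0 0 0 1;49 -18 -152 0 0 0 1'; python3 -m creep '2 -0.7 0 0 0 0 1;4 -1.5 0 0 0 0 1;5 -1.8 0 0 0 0 1;6 -2.2 0 0 0 0 1;6 -2.2 0 0 0 0 1'; python3 -m creep '0.5 -0.2 0 0 0 0 1;1 -0.4 0 0 0 0 1;1 -0.4 0 0 0 0 1'
```

```text
time: 14.32
ee_pos: [0.569, 0.079, 0.0596]
orientation: [[0.352, 0.021, -0.936], [0.936, -0.009, 0.352], [-0.001, -1.0, -0.023]]
ft_force: [-4.7, -1.2, 8.9]
gripper_width: 0.0002
time: 14.73
ee_pos: [0.5758, 0.077, 0.0599]
orientation: [[0.352, 0.023, -0.936], [0.936, -0.009, 0.352], [-0.0, -1.0, -0.024]]
ft_force: [-2.5, 1.0, 6.0]
gripper_width: 0.0003
time: 14.98
ee_pos: [0.5766, 0.0767, 0.0598]
orientation: [[0.352, 0.022, -0.936], [0.936, -0.009, 0.352], [-0.0, -1.0, -0.024]]
ft_force: [-2.5, 1.2, 6.8]
gripper_width: -0.0003
```

```bash
python3 -m creep '0 0 1.2 0 0 0 1;0.5 -0.2 1.5 0 0 0 1;1 -0.4 1.5 0 0 0 1;1 -0.4 1.5 0 0 0 1'; python3 -m creep '0.5 -0.2 0 0 0 0 1;1 -0.4 0 0 0 0 1;1 -0.4 0 0 0 0 1'; python3 -m creep '0.5 -0.2 0 0 0 0 1;1 -0.4 0 0 0 0 1;1 -0.4 0 0 0 0 1'; python3 -c "
from h import *
p=save('scene','s8.png')[0];print(ridge(p),ridge(p,z=.067))"
```

```text
time: 15.32
ee_pos: [0.5775, 0.0759, 0.0603]
orientation: [[0.352, 0.022, -0.936], [0.936, -0.009, 0.352], [-0.001, -1.0, -0.024]]
ft_force: [-0.9, 2.0, 4.9]
gripper_width: -0.0
time: 15.57
ee_pos: [0.5778, 0.0756, 0.0599]
orientation: [[0.352, 0.021, -0.936], [0.936, -0.009, 0.352], [-0.001, -1.0, -0.022]]
ft_force: [-3.2, 2.0, 6.1]
gripper_width: -0.0001
time: 15.82
ee_pos: [0.578, 0.0755, 0.0595]
orientation: [[0.352, 0.019, -0.936], [0.936, -0.008, 0.352], [-0.001, -1.0, -0.02]]
ft_force: [-5.8, 3.9, 6.7]
gripper_width: 0.0001
[(np.float64(114.5), 113), (np.float64(113.0), 114), (np.float64(114.0), 116), (np.float64(113.5), 113), (np.float64(114.5), 111), (np.float64(113.0), 116)] [(np.float64(117.0), 115), (np.float64(116.0), 114), (np.float64(117.0), 115), (np.float64(116.0), 112), (np.float64(117.0), 111), (np.float64(115.5), 113)]
```

It stalls at exactly the same place (97.5 mm, ridge reading 113.7), which confirms the hard stop. Releasing straight upward.

```bash
python3 -m creep '-0.7 0.3 0.8 0 0 0 1;-1.2 0.5 2 0 0 0 1;-1.2 0.5 4 0 0 0 1;-1.2 0.5 6 0 0 0 1;-1.5 0.5 10 0 0 0 1;-2 0.7 18 0 0 0 1;-3 1 35 0 0 0 1;-5 2 65 0 0 0 1;-20 7 100 0 0 0 1;-50 17 140 0 0 0 1;-60 20 150 0 0 0 1;-60 20 150 0 0 0 1'; python3 - <<'E'
from h import *
p=check(); print(ridge(p,z=.0681)); cv2.imwrite('pics/s9.png',p[:,:,::-1])
b=cv2.imread('pics/s0.png').astype(int); a=cv2.imread('pics/s9.png').astype(int)
for n,(x0,y0,x1,y1) in dict(boxfront=(240,245,325,278),cup=(190,185,240,245),jar=(350,205,410,290),spoon=(210,280,320,315),tamper=(228,158,262,206)).items():
    s,r=cv2.phaseCorrelate(b[y0:y1,x0:x1].mean(2),a[y0:y1,x0:x1].mean(2)); print(n,np.round(s,2),round(r,2))
c=cv2.resize(p[130:300,210:430],(776,600)); cv2.imwrite('pics/s9c.png',c[:,:,::-1]); s=get_state();print(s['ft_force'],s['time'],s['ee_pos'])
E
```

```text
time: 16.87
ee_pos: [0.5199, 0.0961, 0.2164]
orientation: [[0.351, 0.03, -0.936], [0.936, -0.008, 0.351], [0.003, -1.0, -0.031]]
ft_force: [0.5, 0.0, 0.8]
gripper_width: 0.0
15 29 62.3 | 20 41 62.9 | 25 44 62.9 | 30 44 63.2 | 35 39 63.1 | 40 46 63.4 | 45 45 63.5 | 50 42 63.9 | 55 41 64.1 | 60 49 64.1 | 65 53 64.4 | 70 46 64.5 | 75 42 64.9 | 80 7 64.5 | 85 6 64.8 | 90 12 65.0 | 95 6 64.8 | 100 8 65.5 | 105 8 65.6 | 110 9 65.9 | 115 9 65.8 | 120 54 66.0 | 125 30 66.3 | 130 32 70.0 | 135 64 70.2 | 140 62 70.3 | 145 69 70.3 | 150 62 70.3 | 155 417 59.4 | ridge x 113.2
[(np.float64(113.0), 110), (np.float64(111.5), 111), (np.float64(112.5), 110), (np.float64(112.0), 107), (np.float64(112.0), 111), (np.float64(112.0), 114)]
boxfront [ 0.03 -0.01] 1.03
cup [0.09 0.01] 1.12
jar [0.01 0.11] 1.2
spoon [0.02 0.03] 1.03
tamper [-0.04 -0.11] 1.09
[-0.03310325 -0.71771188 -0.50118705] 16.9167 [0.52008435 0.09552961 0.21380611]
```

View pics/s9c.png

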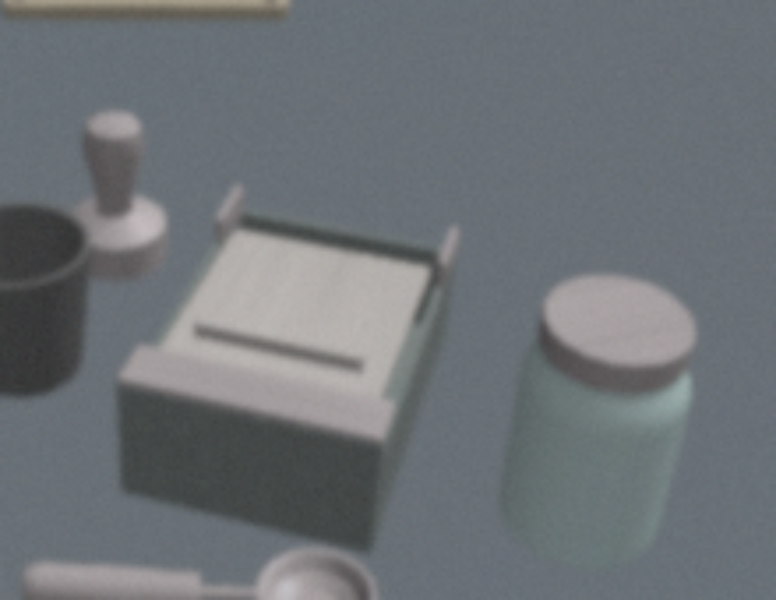

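The picture is the same as after the first release. The ridge (from (195,330) to (362,365)) is close to the lip, the edge is hidden under it, and nothing else has moved. Handing in.

```bash
python3 -c "
from rig import *
print(sign_off())"
```

```text
the job is handed in; nothing more can be done
None
```

The caddy is shut and the job is handed in: I folded the flap over, pressed it flat, pushed it by its ridge to the forward stop and let go.

**Flap held:** After letting go, the flap stays down under the lip at about 0.03 rad, with its edge out of sight beneath the lip and the hand well clear.

**Slide:** The ridge stalled at the same spot on two separate pushes, which I take as the 18 mm hard stop. The pictures read lower, about 15.5 to 17 mm depending on the height assumed for the ridge, and the two never fully agreed.

**Forces:** Pressing stayed below about 9 N and pushing at about 8.6 N in the readings at the end of each move. On the second push I meant not to press down, but the arm came in lower than planned and pressed with 8.9 N.

**Surroundings:** Comparing the scene camera's first and last pictures, the caddy, cup, jar, spoon and tamper moved no more than about 0.1 pixel. The whole job took 16.9 s of the 35 s allowed.

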